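Load the keyed spacer and lever hub on the tilted welding positioner

ROBOT

A 7-joint arm with a two-finger parallel gripper is mounted at the origin on the work surface. World frame = base frame: x ahead of the robot, y to its left, z up, the work surface at z = 0. Lengths are in m, angles in rad, forces in N, time in s.
With the tool pointing down it reaches from about 0.425 to 0.875 m from the base axis. Payload 8.4 kg.
Tool frame: the origin (TCP) lies midway between the tips of the shut fingers; the grasp point (between the pads) lies 19 mm behind it (bot.grip_depth is the distance from the TCP to the grasp point, in m); z points along the fingers, y is the line along which they close (so a half turn about z gives the same grasp; the last joint's range is limited). The gripper opens to 87 mm and grips with 3 to 60 N. Pads are 19 mm wide; open, the fingers measure 117 mm over their backs; the gripper's body (75 mm by 190 mm) begins 51 mm behind the grasp point.
Start: joints at [-1.43, 0.333, 0.04, 1.465, -0.013, 1.343, -0.059], TCP at [0.154, 0.631, 0.223] pointing down, gripper open.
Joint ranges: [-2.58, 2.58], [-0.38, 2.09], [-1.3, 1.39], [0.25, 2.4], [-1.5, 4.64], [0.08, 2.09], [-2.65, 2.65]. Speed limits (rad/s): [2.22, 2.22, 2.79, 2.79, 3.14, 3.14, 3.14].

INTERFACE

Orientations are given as [roll, pitch, yaw] about the fixed x, y, z axes, in that order (R = Rz(yaw) Ry(pitch) Rx(roll)).
In Python, from cell import bot gives the robot as it stands. The module is installed in compiled form; this text tells all that it offers.
- The arm moves only by the tool servo_tool, never from a script. Its argument "commands" is a list that holds one entry, the list of rows, each a list of 7 numbers: the shift along the tool's x, y, z in cm, then the turn, a rotation vector about the tool's x, y, z in degrees, then the closure in counts, from 0 (fully open) to 255 (shut). A call has 1 to 10 rows; each row is the pose to reach, as a shift and turn from the pose commanded when the call began, along the tool's axes at that moment; what a row does not reach only later rows make up. A row lasts 1/12 s, in which the tool goes at most 41.7 mm and 7.16 degrees, less where a joint would pass 70% of its speed; a pose out of reach is approached as far as the arm can. A call with a gripper value outside its range is refused whole. The fingers move at their own pace and stop on an object; "grip_force" is the grip in N (left out, the last holds). Time passes only in rows, so rows that repeat a pose let the fingers close. It gives the time, the measured TCP pose, the force, the opening and the grip force at its end, in the units of the state.
- bot.sense(): the state, without advancing time (a new reading comes with each control period).
- bot.snapshot(name): name is "side" or "top"; returns the picture (384x512x3 uint8, blue, green, red); there is no depth.
- bot.camera_params(name): a dict with "fx", "fy", "cx", "cy" (pixels), "dist" ([k1, k2, p1, p2, k3] as OpenCV has them; the pictures are not rectified), "world_from_camera" (4x4, takes a point from camera to world coordinates). Camera axes: x right, y down, z forward; pixel columns grow to the right and rows downward; lengths in m; the calibration is good to about 2 mm. A picture is of the moment at which its call begins. camera_params takes no time and is no camera call.
- bot.job_done(): hands the job in; it is judged then, once.
The state is a dict: "time": time; "joint_pos": joint angles; "joint_velocities": joint speeds; "joint_efforts": joint torques, N m; "position": TCP position; "eef_rot": TCP orientation; "contact_force": force on the tool from outside, world axes, zero at the start; "torque": the same for the moment, N m; "finger_gap": finger opening in m; "finger_force": force on a finger pad.
Only numpy, scipy, OpenCV 4.12 (cv2) and the standard library are available. Lean on these libraries where they do the work, as an engineer would, in place of code of your own. Each camera call takes 0.05 s, during which the arm holds its last target. There are 200 camera calls.

TASK

Set the job up for tacking on the tilted welding positioner: turn the thick D-bore spacer until its flat matches the flat of the post and slide it fully home on the post's shoulder, then turn and slide the D-bore lever hub (the one with the tang) down on top of it, fully home as well. Let the parts slide on, do not force them or the positioner, leave the plain round-bore ring and everything else where it lies, and let go of both parts.

Things in the scene. Friction and masses are not known exactly. Their poses are not given: they have to be found in the camera images.
- spacer: loose steel ring, 56 mm outside diameter, 18 mm high, about 0.23 kg, with a D-shaped bore: a 32.4 mm round hole closed on one side by a flat 7.2 mm from the bore axis. Lies flat on the bench. Origin: on the bore axis, at the underside. z: along the bore, up. x: from the bore axis square towards the bore's flat
- hub: loose steel lever hub, about 0.36 kg, flat on the bench: round body 56 mm in diameter, 26 mm high, D-bore as the spacer's; a tang 24 mm wide, 14 mm thick, flush with the underside, reaches 57 mm from the bore axis, opposite the bore's flat. Origin: on the bore axis, at the underside. z: along the bore, up. x: towards the bore's flat (tang to -x). Grip the round body across y, clear of the tang
- plain_ring: loose steel ring of the same outside size as the spacer (56 mm diameter, 18 mm high) but with a plain round 34 mm bore, lying among the parts: not part of the job, leave it. Origin: centre of the underside
- post_seat (a point): point on the axis of the D-post, on the round shoulder (48 mm diameter, 12 mm high) it stands on at the centre of the tilted 200 mm faceplate. z: along the post, outwards, 25 to 38 degrees from vertical. x: from the axis square towards the post's flat. A part slides on only with its x the same way as this x, to about 5 degrees. Worm drives hold the faceplate's tilt and turn
- hub_seat (a point): the point on the post's axis 18 mm above post_seat, where the underside of the hub comes to rest on the seated spacer; axes as post_seat
- post_tip (a point): end of the post, on its axis, 54 mm above post_seat; axes as post_seat. The post is a 30 mm round steel bar with one flat 6 mm from its axis along its length (1.2 mm clearance to a bore all round); its last 12 mm taper to 58 percent of that section
- positioner: the fixed bench positioner that carries the faceplate: base plate 240 x 210 mm, two cheeks, trunnion axis 145 mm above the bench, tilt handwheel on its +y side. Origin: centre of the base on the bench. The faceplate leans towards its -x side
- plate_a: steel plate offcut 150 x 100 x 10 mm lying on the bench, a smaller plate on top of it. Origin: centre of the underside. Leave it
- plate_b: steel plate offcut 120 x 75 x 10 mm on top of plate_a. Origin: centre of the underside. Leave it
- tube_offcut: square steel tube offcut 40 x 40 x 110 mm lying along its x. Origin: centre of the underside. Leave it
- chipping_hammer: chipping hammer lying on the bench, about 250 mm long along its x, head to +x. Leave it
- wire_brush: wooden wire brush lying on its bristles, 265 mm long along its x. Leave it
Things that resemble listed ones, but are neither listed nor needed, are in the scene too. Leave any turquoise or yellow look-alike of the hub alone.

How it is judged:
By the outcome, as a careful person would: the job done as asked, in the order asked, and still so for the second after the job is handed in, with the robot touching nothing.
It also fails if it takes over 69 s, if anything falls off the work surface, if the arm or the gripper's body presses on something with over 40 N, if the wrist force passes 120 N, or if a joint passes its speed limit or range.

## Working session

There is one attempt and no reset: what is moved stays moved. The work goes in short steps, Python scripts to look and compute and a tool call to move; the robot and the scene stay as the last step left them, time stands still between calls to the robot, and variables do not carry over. Pictures are saved under pics/ and viewed, at most 10 in all, crops included, and the job is handed in when it is done.

Besides the shell and the picture viewer there is one more tool, called after ">>>" as name(argument=value, ...), one argument or row to a line, values as JSON. servo_tool: Moves the arm, as the interface text tells. Its arguments: {"type":"object","properties":{"commands":{"type":"array"},"grip_force":{"type":"number"}},"required":["commands"]}

```bash
mkdir -p pics; python3 - <<'E'
from cell import bot
import cv2,numpy as np
for n in("side","top"):
    im=bot.snapshot(n); cv2.imwrite(f"pics/{n}0.png",im)
    cv2.imwrite(f"pics/{n}0v.png",cv2.resize(im,(800,600),interpolation=cv2.INTER_CUBIC))
    c=bot.camera_params(n); print(n,c["fx"],c["cx"],c["cy"],c["dist"]);print(np.round(c["world_from_camera"],3))
s=bot.sense();print(s)
E
```

```text
side 470.95356582113146 252.33413969614742 188.20660459353445 [-0.10030467  0.          0.          0.          0.        ]
[[-0.993 -0.045  0.111  0.412]
 [-0.118  0.529 -0.84   0.892]
 [-0.021 -0.847 -0.53   0.841]
 [ 0.     0.     0.     1.   ]]
top 350.8706501066567 249.578723312198 197.5674526963253 [0.00217539 0.         0.         0.         0.        ]
[[-0.02  -0.99   0.141  0.4  ]
 [-1.     0.017 -0.026 -0.124]
 [ 0.023 -0.142 -0.99   1.263]
 [ 0.     0.     0.     1.   ]]
{'time': 0.1, 'joint_pos': array([-1.43021897,  0.33384888,  0.03986128,  1.46616237, -0.01340515,
        1.34326651, -0.05847472]), 'joint_velocities': array([-2.48963505e-05, -1.75240286e-03,  3.97240261e-04, -2.27134025e-03,
        2.97070808e-04,  5.43017025e-04,  5.50372431e-04]), 'joint_efforts': array([ 5.24720366e-03, -6.57813334e+01,  1.34088267e+00, -4.04696059e+01,
       -5.96921076e-02,  4.10153868e-02,  3.69332861e-05]), 'position': array([0.15428497, 0.63100794, 0.22175246]), 'eef_rot': array([-3.14017599e+00,  8.63408967e-05,  2.90183551e+00]), 'contact_force': array([ 0.31955364, -0.67726907,  0.06557664]), 'torque': array([-0.04183288, -0.0166024 , -0.00652883]), 'finger_force': 0.0, 'finger_gap': 0.087153293738605}
```

View pics/top0v.png

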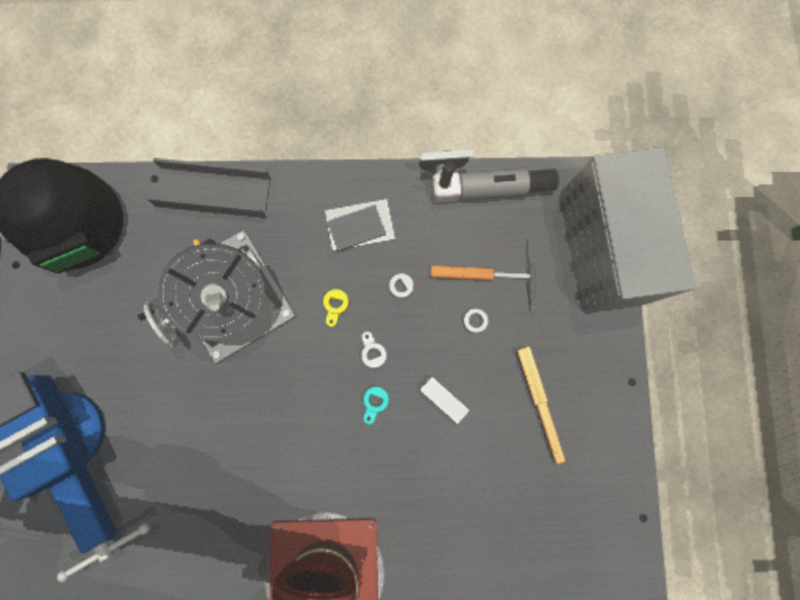

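View pics/side0v.png

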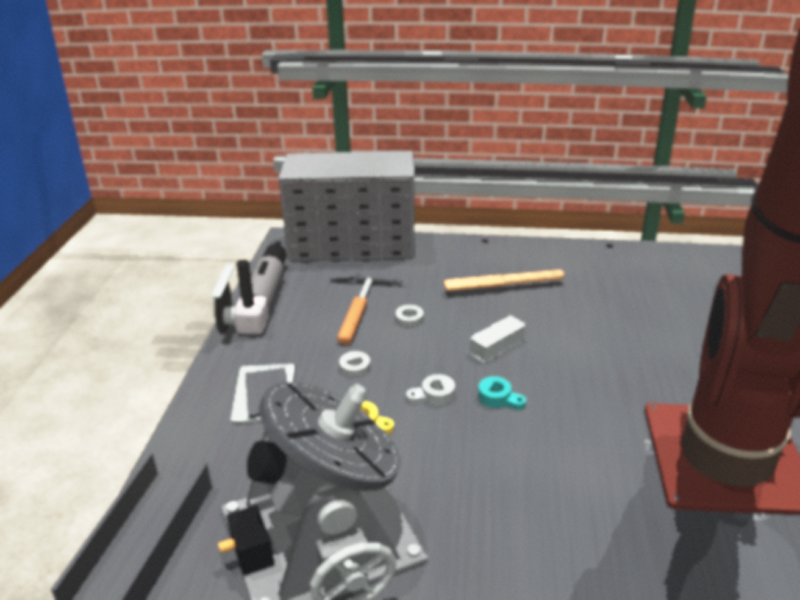

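The top view (800x600 scale) shows two steel rings, at (401,285) with an apparently D-shaped bore and at (475,320) looking round. The steel hub is at (373,352), its look-alikes are yellow at (335,303) and turquoise at (376,400), and the post is at (213,296). In the side view the post tip is near (355,392). I'll confirm the candidates in an enlarged crop.

```bash
python3 - <<'E'
import cv2,numpy as np
t=cv2.imread("pics/top0.png");s=cv2.imread("pics/side0.png")
def crop(im,x,y,w,h): return cv2.resize(im[y:y+h,x:x+w],(400,300),interpolation=cv2.INTER_CUBIC)
A=crop(t,220,165,100,75);B=crop(t,100,150,80,60);C=crop(s,160,235,100,75);D=crop(s,210,185,100,75)
cv2.imwrite("pics/c1.png",np.vstack([np.hstack([A,B]),np.hstack([C,D])]))
E
```

```text
(no output)
```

View pics/c1.png

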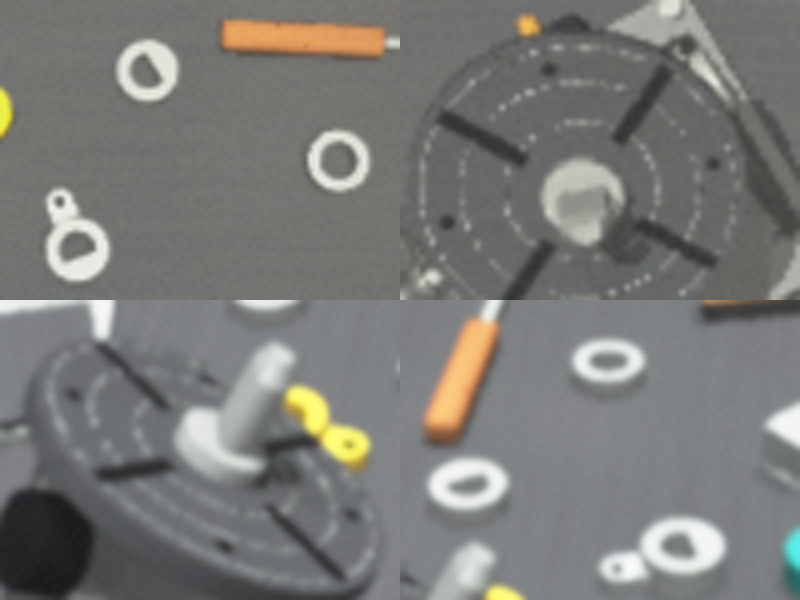

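The crop settles which is which. The ring at top px (257,182) has the D-bore, with its flat facing up-right, so it is the spacer; (304,205) is plain round. The steel hub is at (239,227), tang up-left and flat down-right, which is consistent. I'll triangulate the faceplate's slot ends and holes to get the post axis, and measure the parts on their top planes.

```bash
cat > h.py <<'E'
from cell import bot
import cv2,numpy as np
CP={n:bot.camera_params(n) for n in("top","side")}
def K(n): c=CP[n]; return np.array([[c["fx"],0,c["cx"]],[0,c["fy"],c["cy"]],[0,0,1]]),np.array(c["dist"])
def ray(n,px):
    k,d=K(n);W=CP[n]["world_from_camera"]
    p=cv2.undistortPoints(np.array(px,float).reshape(-1,1,2),k,d).reshape(-1,2)
    v=np.c_[p,np.ones(len(p))]@W[:3,:3].T
    return W[:3,3],v/np.linalg.norm(v,axis=1)[:,None]
def onz(n,px,z):
    o,v=ray(n,px); return o+v*((z-o[2])/v[:,2])[:,None]
def tri(pt,ps):
    o1,a=ray("top",pt);o2,b=ray("side",ps);P=[];G=[]
    for u,w in zip(a,b):
        t=np.linalg.lstsq(np.c_[u,-w],o2-o1,rcond=None)[0];p,q=o1+t[0]*u,o2+t[1]*w
        P.append((p+q)/2);G.append(np.linalg.norm(p-q)*1e3)
    return np.array(P),np.array(G)
def proj(n,X):
    k,d=K(n);M=np.linalg.inv(CP[n]["world_from_camera"])
    return cv2.projectPoints(np.array(X,float).reshape(-1,1,3),cv2.Rodrigues(M[:3,:3])[0],M[:3,3],k,d)[0].reshape(-1,2)
def rect(n,im,o,ex,ey,half,s):  # picture of a plane: half m, s px/m
    g=np.arange(-half,half,1/s);X,Y=np.meshgrid(g,-g)
    p=proj(n,o+X[...,None]*ex+Y[...,None]*ey).astype(np.float32).reshape(*X.shape,2)
    return cv2.remap(im,p[...,0],p[...,1],cv2.INTER_CUBIC)
E
python3 - <<'E'
from h import *
np.set_printoptions(precision=4,suppress=True)
T=np.array([(440,117),(665,72),(713,262),(503,303),(525,160),(620,140),(640,225),(547,245),(549,69),(713,163),(447,222)],float)
T=(T-[400,0])/5+[100,150]-.4
S=np.array([(98,475),(100,345),(320,437),(345,580),(168,465),(165,405),(265,447),(268,508),(73,395),(207,380),(223,547)],float)
S=(S-[0,300])/4+[160,235]-.4
P,g=tri(T,S);print(np.c_[P,g])
c=P.mean(0);n=np.linalg.svd(P-c)[2][2];n*=np.sign(n[2]);print("n",n,"tilt",np.degrees(np.arccos(n[2])),"az",np.degrees(np.arctan2(n[1],n[0])),"res mm",(P-c)@n*1e3)
for i,j in((0,2),(1,3),(4,6),(5,7)): print((P[i]+P[j])/2,np.linalg.norm(P[i]-P[j]))
# parts
t=cv2.imread("pics/top0.png");s=cv2.imread("pics/side0.png")
for nm,u,v,h in(("sp",256.8,182.5,.018),("hub",239.3,227,.026),("ring",304,205,.018)):
    o=onz("top",[(u,v)],h)[0]
    R=rect("top",t,o,np.array([1,0,0.]),np.array([0,1.,0]),.045,5000)
    m=cv2.inRange(cv2.cvtColor(R,cv2.COLOR_BGR2HSV),(0,0,165),(180,60,255))
    cs,hi=cv2.findContours(m,cv2.RETR_CCOMP,cv2.CHAIN_APPROX_NONE)
    for cc,q in zip(cs,hi[0]):
        if cv2.contourArea(cc)<300: continue
        (x,y),r=cv2.minEnclosingCircle(cc);M=cv2.moments(cc)
        f=lambda x,y:o+[(x-225)/5e3,-(y-225)/5e3,0]
        print(nm,"hole" if q[3]>=0 else "outer","A mm2",cv2.contourArea(cc)/25,"circ",f(x,y)[:2],r/5,"cen",f(M['m10']/M['m00'],M['m01']/M['m00'])[:2])
    cv2.imwrite(f"pics/r_{nm}.png",R)
E
```

```text
[[0.6266 0.2655 0.2419 0.8704]
 [0.6583 0.141  0.2162 1.201 ]
 [0.5481 0.1254 0.1481 3.5581]
 [0.5197 0.2498 0.1693 7.9104]
 [0.6051 0.2247 0.2129 0.4026]
 [0.6186 0.1706 0.2037 0.0091]
 [0.5696 0.1651 0.1744 1.6166]
 [0.5576 0.2194 0.1837 0.2965]
 [0.6554 0.2044 0.2362 0.4337]
 [0.6082 0.1196 0.1786 0.043 ]
 [0.5691 0.2719 0.2079 0.1679]]
n [-0.4901 -0.2766  0.8266] tilt 34.24820569983549 az -150.56059310975303 res mm [ 1.5944 -0.7151  1.2736 -1.6785 -0.4863  0.2212  1.5446  0.0491 -0.3602
 -1.3488 -0.0941]
[0.5874 0.1954 0.195 ] 0.18603626024653042
[0.589  0.1954 0.1927] 0.18239861556340753
[0.5874 0.1949 0.1937] 0.07930955832313222
[0.5881 0.195  0.1937] 0.08064378491496345
sp outer A mm2 2438.76 circ [ 0.634  -0.1827] 28.433535766601562 cen [ 0.6339 -0.1827]
sp hole A mm2 616.86 circ [ 0.6336 -0.183 ] 16.31675567626953 cen [ 0.6321 -0.1803]
hub outer A mm2 2899.94 circ [ 0.483  -0.1098] 39.884735107421875 cen [ 0.4785 -0.1149]
hub hole A mm2 608.94 circ [ 0.4738 -0.1169] 16.167539978027342 cen [ 0.4765 -0.1158]
ring outer A mm2 2384.46 circ [ 0.549  -0.3524] 28.226095581054686 cen [ 0.549  -0.3525]
ring hole A mm2 894.02 circ [ 0.5493 -0.3522] 17.503799438476562 cen [ 0.5491 -0.3525]
```

```bash
python3 - <<'E'
from h import *
np.set_printoptions(precision=4,suppress=True)
T=np.array([(440,117),(665,72),(525,160),(620,140),(640,225),(547,245),(549,69),(713,163),(447,222)],float)
T=(T-[400,0])/5+[100,150]-.4
S=np.array([(98,475),(100,345),(168,465),(165,405),(265,447),(268,508),(73,395),(207,380),(223,547)],float)
S=(S-[0,300])/4+[160,235]-.4
P,g=tri(T,S)
c=P.mean(0);n=np.linalg.svd(P-c)[2][2];n*=np.sign(n[2]);print("n",n,"tilt",np.degrees(np.arccos(n[2])),"az",np.degrees(np.arctan2(n[1],n[0])))
t=cv2.imread("pics/top0.png");s=cv2.imread("pics/side0.png")
C=np.array([.5876,.195,.1935]); seat=C+.012*n
ex=np.array([n[0],n[1],0]);ex-=n*(ex@n);ex/=-np.linalg.norm(ex);ey=np.cross(n,ex)  # ex uphill
print("ex(uphill)",ex,"ey",ey)
rows=[]
for nm,im in(("top",t),("side",s)):
    r=[]
    for h in(.0,.030,.054):
        R=rect(nm,im,seat+h*n,ex,ey,.033,4000)
        cv2.circle(R,(132,132),60,(0,0,255),1); cv2.circle(R,(132,132),35,(0,255,0),1); cv2.circle(R,(132,132),96,(255,0,0),1)
        r.append(R)
    rows.append(np.hstack(r))
cv2.imwrite("pics/post.png",np.vstack(rows))
for nm,u,v,h in(("sp",256.8,182.5,.018),("hub",239.3,227,.026)):
    o=onz("top",[(u,v)],h)[0]
    R=cv2.imread(f"pics/r_{nm}.png")
    m=cv2.inRange(cv2.cvtColor(R,cv2.COLOR_BGR2HSV),(0,0,165),(180,60,255))
    cs,hi=cv2.findContours(m,cv2.RETR_CCOMP,cv2.CHAIN_APPROX_NONE)
    for cc,q in zip(cs,hi[0]):
        A=cv2.contourArea(cc)/25
        if q[3]<0 or A<10: continue
        p=cc[:,0].astype(float);p=np.c_[(p[:,0]-225)/5,-(p[:,1]-225)/5]
        M=p.mean(0)
        if A<300: print(nm,"eye",o[:2]+M/1e3);continue
        (x,y),r=cv2.minEnclosingCircle(p.astype(np.float32));d=np.hypot(*(p-[x,y]).T);F=p[d<13]
        vx,vy,x0,y0=cv2.fitLine(F.astype(np.float32),cv2.DIST_HUBER,0,.01,.01).ravel()
        nn=np.array([-vy,vx]);dd=([x0-x,y0-y])@nn;nn*=np.sign(dd)
        print(nm,"flat az",np.degrees(np.arctan2(nn[1],nn[0])),"dist mm",abs(dd),len(F))
    m[:]=m; ocs=max(cs,key=cv2.contourArea)[:,0].astype(float);p=np.c_[(ocs[:,0]-225)/5,-(ocs[:,1]-225)/5]
    for k in range(6):  # circle fit with outliers dropped
        if k==0:
            c0=np.array([x,y])
        d=np.hypot(*(p-c0).T);q=p[abs(d-28)<2.2]
        sol=np.linalg.lstsq(np.c_[2*q,np.ones(len(q))],(q**2).sum(1),rcond=None)[0];c0=sol[:2]
    print(nm,"outer c",o[:2]+c0/1e3,np.sqrt(sol[2]+c0@c0))
E
```

```text
n [-0.4861 -0.2837  0.8266] tilt 34.249883855224844 az -149.7260353869721
ex(uphill) [0.7139 0.4167 0.5628] ey [-0.5041  0.8636  0.    ]
sp flat az -58.802414 dist mm 7.1650453 96
sp outer c [ 0.6339 -0.1827] 27.865330525646115
hub flat az -161.10469 dist mm 7.3629026 101
hub outer c [ 0.4734 -0.1169] 28.005366994180264
```

View pics/post.png

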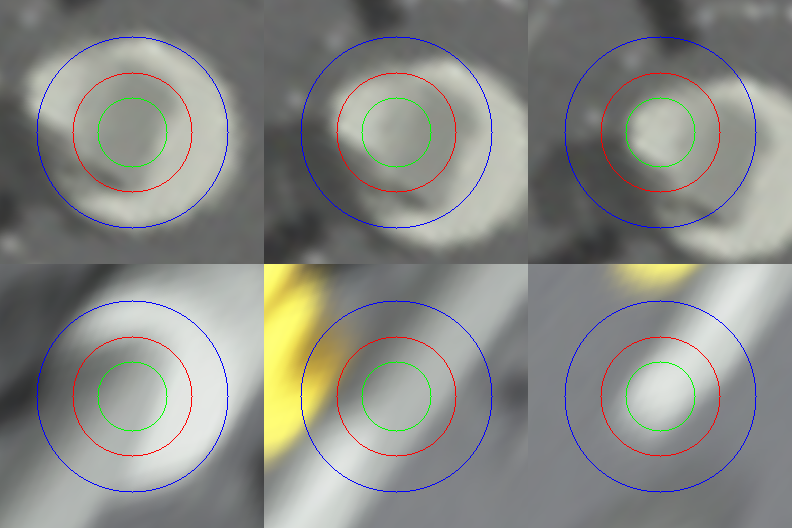

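The rectified planes agree with the model: the shoulder fills the 48 mm circle and the tip lies on the axis. Next I'll measure the post's silhouette in both views to get the direction of its flat.

```bash
python3 - <<'E'
from h import *
np.set_printoptions(precision=4,suppress=True)
n=np.array([-.4861,-.2837,.8266]);seat=np.array([.5876,.195,.1935])+.012*n
ex=np.array([.7139,.4167,.5628]);ey=np.cross(n,ex)
out=[]
for nm in("top","side"):
    im=cv2.imread(f"pics/{nm}0.png");o=seat+.025*n
    v=o-CP[nm]["world_from_camera"][:3,3];v/=np.linalg.norm(v)
    u=np.cross(n,v);u/=np.linalg.norm(u)
    print(nm,"u angle (deg from ex to ey)",np.degrees(np.arctan2(u@ey,u@ex)),"view-to-cam angle",np.degrees(np.arctan2(-v@ey,-v@ex)),"elev",np.degrees(np.arcsin(-v@n)))
    R=rect(nm,im,o,u,n,.04,5000);
    G=cv2.cvtColor(R,cv2.COLOR_BGR2GRAY)
    for h in(.005,.012,.02,.03,.036):
        y=int(200-(h-.025)*5000); row=G[y-8:y+9].mean(0); print(h,row[80:321:10].astype(int))
    cv2.line(R,(200,0),(200,400),(0,0,255),1)
    for q in(-75,75): cv2.line(R,(200+q,0),(200+q,400),(255,0,0),1)
    out.append(R)
cv2.imwrite("pics/sil.png",np.hstack(out))
E
```

```text
top u angle (deg from ex to ey) -118.41391923148396 view-to-cam angle -28.41754329793174 elev 69.67807212583787
0.005 [140 181 199 190 172 154 144 142 141 141 142 143 143 142 142 144 145 143
 119 109 133 149 161 154 111]
0.012 [132 186 205 191 173 154 144 143 142 143 144 143 146 146 144 143 145 142
 121 116 131 136 138 128  95]
0.02 [123 171 198 192 174 156 146 147 146 146 147 149 151 152 152 151 154 151
 131 116 118 129 118  96  81]
0.03 [109 123 153 179 183 169 160 161 161 161 161 160 162 164 164 165 157 142
 126 111 107 111  95  80  78]
0.036 [103 104 122 152 172 172 167 166 166 165 164 162 162 170 176 173 151 126
 115 106  97  90  81  77  77]
side u angle (deg from ex to ey) -37.5124564062589 view-to-cam angle 52.48951706716376 elev 23.930956505330702
0.005 [ 63  58  64  76  87  95 103 114 125 138 152 164 172 178 179 180 190 205
 216 216 210 199 181 158 134]
0.012 [ 53  63  80  91 100 102 105 113 126 140 153 165 174 177 179 180 174 157
 136 124 117 114 114 116 114]
0.02 [107 111 115 115 112 108 107 113 126 141 155 166 176 180 180 180 173 155
 129 119 122 119 107  98  91]
0.03 [137 136 140 142 134 118 109 114 125 141 156 168 178 181 182 179 176 162
 140 130 130 128 128 129 129]
0.036 [214 210 215 219 213 177 139 139 158 178 195 206 212 205 192 183 177 161
 141 132 130 131 132 131 131]
```

View pics/sil.png

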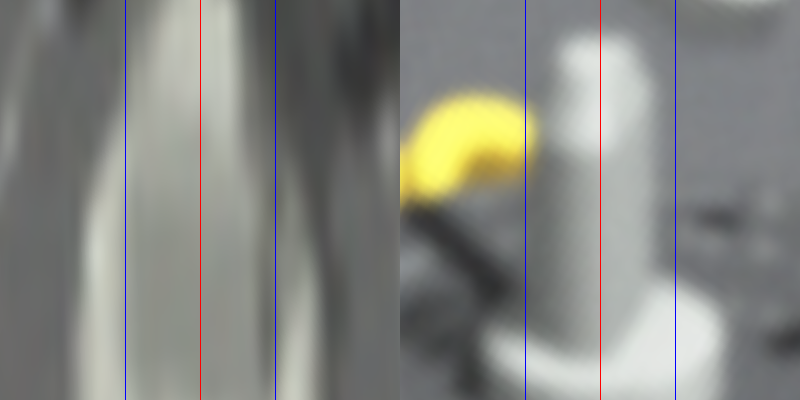

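```bash
python3 - <<'E'
from h import *
np.set_printoptions(precision=2,suppress=True,linewidth=160)
n=np.array([-.4861,-.2837,.8266]);seat=np.array([.5876,.195,.1935])+.012*n
ex=np.array([.7139,.4167,.5628]);ey=np.cross(n,ex)
im=cv2.imread("pics/top0.png");R=rect("top",im,seat,ex,ey,.03,10000);G=cv2.cvtColor(R,cv2.COLOR_BGR2GRAY).astype(float)
print(proj("top",seat),proj("top",seat+.01*ex),proj("top",seat+.01*ey))
I=[];O=[]
for a in range(-100,101,10):
    d=np.array([np.cos(np.radians(a)),np.sin(np.radians(a))]);r=np.arange(0,290)
    p=G[np.clip((300-r*d[1]).astype(int),0,599),np.clip((300+r*d[0]).astype(int),0,599)];p=cv2.GaussianBlur(p.reshape(1,-1),(9,1),0).ravel()
    pk=60+p[60:250].argmax();g=np.gradient(p);i=30+g[30:pk].argmax() if pk>35 else 0;o=pk+g[pk:].argmin()
    print(a,"inner",i/10,"peak",pk/10,int(p[pk]),"outer",o/10,"| inner xy",i/10*d)
V=cv2.resize(R,(560,560));
R2=cv2.resize(im[176:206,120:150],(240,240),interpolation=cv2.INTER_CUBIC)
s=cv2.imread("pics/side0.png");R3=cv2.resize(s[240:280,200:240],(240,240),interpolation=cv2.INTER_CUBIC)
cv2.imwrite("pics/fl.png",np.hstack([V,np.vstack([R2,R3,np.zeros((80,240,3),np.uint8)])]))
E
```

```text
[[136.39 189.63]] [[134.51 187.02]] [[133.48 191.31]]
-100 inner 15.9 peak 19.2 200 outer 23.6 | inner xy [ -2.76 -15.66]
-90 inner 16.2 peak 20.1 196 outer 23.1 | inner xy [  0.  -16.2]
-80 inner 14.5 peak 19.6 194 outer 23.2 | inner xy [  2.52 -14.28]
-70 inner 14.5 peak 16.2 192 outer 23.5 | inner xy [  4.96 -13.63]
-60 inner 9.4 peak 19.0 194 outer 24.3 | inner xy [ 4.7  -8.14]
-50 inner 7.9 peak 20.2 195 outer 24.1 | inner xy [ 5.08 -6.05]
-40 inner 8.0 peak 20.2 197 outer 24.9 | inner xy [ 6.13 -5.14]
-30 inner 6.3 peak 19.9 196 outer 27.4 | inner xy [ 5.46 -3.15]
-20 inner 7.1 peak 19.9 197 outer 27.3 | inner xy [ 6.67 -2.43]
-10 inner 7.2 peak 21.1 195 outer 26.8 | inner xy [ 7.09 -1.25]
0 inner 6.5 peak 20.0 198 outer 25.1 | inner xy [6.5 0. ]
10 inner 7.2 peak 21.8 200 outer 24.7 | inner xy [7.09 1.25]
20 inner 7.5 peak 21.5 196 outer 26.0 | inner xy [7.05 2.57]
30 inner 13.0 peak 18.9 194 outer 25.9 | inner xy [11.26  6.5 ]
40 inner 14.0 peak 17.9 193 outer 25.4 | inner xy [10.72  9.  ]
50 inner 15.6 peak 19.8 198 outer 24.2 | inner xy [10.03 11.95]
60 inner 15.9 peak 19.6 197 outer 24.2 | inner xy [ 7.95 13.77]
70 inner 16.2 peak 20.6 201 outer 24.2 | inner xy [ 5.54 15.22]
80 inner 16.8 peak 21.5 201 outer 24.2 | inner xy [ 2.92 16.54]
90 inner 18.0 peak 20.3 187 outer 24.7 | inner xy [ 0. 18.]
100 inner 17.9 peak 20.2 180 outer 23.2 | inner xy [-3.11 17.63]
```

View pics/fl.png

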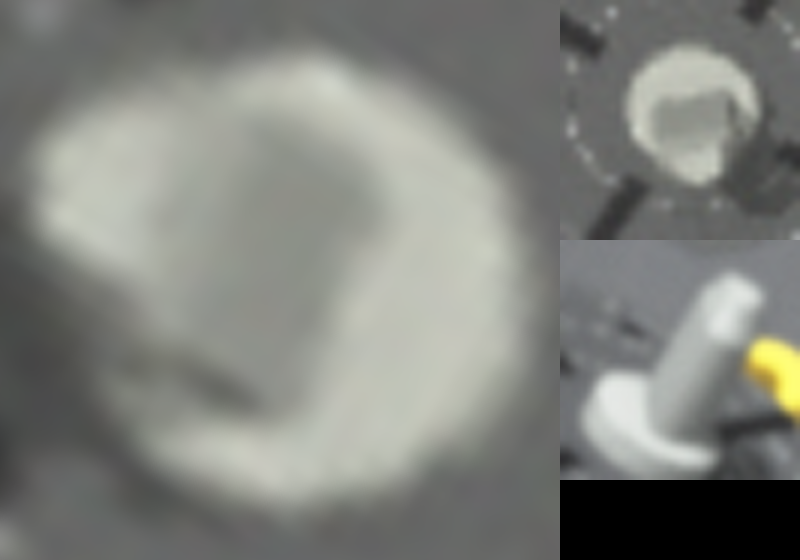

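The flat's foot is a straight chord, (385,210)–(315,400) in the left panel. That puts the flat at about −20.5° from uphill, and the side silhouette gives −21°. Now I'll plan the poses with a small helper.

```bash
cat > g.py <<'E'
from h import *
from scipy.spatial.transform import Rotation as Ro
np.set_printoptions(precision=4,suppress=True,linewidth=150)
n=np.array([-.4861,-.2837,.8266]);n/=np.linalg.norm(n)
ex=np.array([.7139,.4167,.5628]);ex-=n*(n@ex);ex/=np.linalg.norm(ex);ey=np.cross(n,ex)
f=np.radians(-20.5);px=np.cos(f)*ex+np.sin(f)*ey;py=np.cross(n,px)
seat=np.array([.5876,.195,.1935])+.012*n+.001*px
Rp=np.c_[np.cross(py,-n),py,-n]           # placing: tool y = post y, tool z = -n
def down(az): a=np.radians(az);y=np.array([np.cos(a),np.sin(a),0]);z=np.array([0,0,-1.]);return np.c_[np.cross(y,z),y,z]
SP=np.array([.6339,-.1828]);HB=np.array([.4736,-.1169])
def go(p,R):
    s=bot.sense();Q=Ro.from_euler("xyz",s["eef_rot"]).as_matrix()
    print("t",round(s["time"],2),"pos",s["position"],"F",s["contact_force"],"gap",s["finger_gap"])
    print("cm",Q.T@(np.array(p)-s["position"])*100,"deg",np.degrees(Ro.from_matrix(Q.T@R).as_rotvec()))
E
python3 - <<'E'
from g import *
go([.40,.215,.35],down(50)); go([*SP,.35],down(31.2)); go([*SP,.004],down(31.2))
print("seat",seat,"tip",seat+.054*n,"px",px,"Rp",Ro.from_matrix(Rp).as_euler("xyz"))
E
```

```text
t 0.1 pos [0.1543 0.631  0.2218] F [ 0.3196 -0.6773  0.0656] gap 0.087153293738605
cm [-33.7486 -34.594  -12.7728] deg [-0.0786  0.0235 26.2629]
t 0.1 pos [0.1543 0.631  0.2218] F [ 0.3196 -0.6773  0.0656] gap 0.087153293738605
cm [-65.9159 -67.6818 -12.7232] deg [-0.075   0.0366 45.0629]
t 0.1 pos [0.1543 0.631  0.2218] F [ 0.3196 -0.6773  0.0656] gap 0.087153293738605
cm [-65.9129 -67.6328  21.8768] deg [-0.075   0.0366 45.0629]
seat [0.5826 0.1917 0.2039] tip [0.5564 0.1764 0.2486] px [0.8452 0.0878 0.5272] Rp [ 2.9075  0.5553 -3.038 ]
```

>>> servo_tool(
  commands=[
    [[-1, -1, -4, 0, 0, 0, 0], [-4, -4, -8, 0, 0, 3, 0], [-7, -7, -12, 0, 0, 6, 0], [-10, -10, -12.8, 0, 0, 9, 0], [-13, -13.3, -12.8, 0, 0, 12, 0], [-16, -16.4, -12.8, 0, 0, 15, 0], [-19, -19.5, -12.8, 0, 0, 18, 0], [-22, -22.6, -12.8, 0, 0, 20, 0], [-25, -25.6, -12.8, 0, 0, 22, 0], [-28, -28.7, -12.8, 0, 0, 24, 0]],
  ],
)

```text
time: 0.93
position: [0.3385, 0.3182, 0.3503]
eef_rot: [-3.142, -0.0, 2.481]
contact_force: [2.1, 0.7, -0.3]
finger_gap: 0.0872
finger_force: 0.0
```

```bash
python3 - <<'E'
from g import *
go([*SP,.35],down(31.2)); print(bot.sense()["joint_pos"])
E
```

```text
t 0.93 pos [0.3385 0.3182 0.3503] F [ 2.1161  0.6723 -0.2575] gap 0.08716611538337506
cm [-54.0609 -21.4536   0.0103] deg [-0.0079 -0.0183 20.9657]
[-1.1586 -0.1035  0.2824  1.6877  0.0285  1.5534  0.0324]
```

>>> servo_tool(
  commands=[
    [[-3.5, -1.4, 0, 0, 0, 1.5, 0], [-7, -2.8, 0, 0, 0, 3, 0], [-10.5, -4.2, 0, 0, 0, 4.5, 0], [-14, -5.6, 0, 0, 0, 6, 0], [-17.5, -7, 0, 0, 0, 7.5, 0], [-21, -8.4, 0, 0, 0, 9, 0], [-24.5, -9.8, 0, 0, 0, 10.5, 0], [-28, -11.2, 0, 0, 0, 12, 0], [-31, -12.3, 0, 0, 0, 13, 0], [-34, -13.5, 0, 0, 0, 14, 0]],
  ],
)

```text
time: 1.77
position: [0.5247, 0.0036, 0.3504]
eef_rot: [3.141, -0.0, 2.237]
contact_force: [0.3, 0.9, -0.4]
finger_gap: 0.087
finger_force: 0.0
```

```bash
python3 - <<'E'
from g import *
go([*SP,.15],down(31.2)); print(bot.sense()["joint_pos"])
E
```

```text
t 1.77 pos [0.5247 0.0036 0.3504] F [ 0.2587  0.9011 -0.4312] gap 0.08702166611044888
cm [-21.4033  -2.9418  20.0417] deg [ 0.0191 -0.0031  6.981 ]
[-0.8242  0.0158  0.7539  1.5832 -0.011   1.5466  0.5963]
```

>>> servo_tool(
  commands=[
    [[-3, -0.4, 2, 0, 0, 1, 0], [-6, -0.8, 4, 0, 0, 2, 0], [-9, -1.2, 7, 0, 0, 3, 0], [-12, -1.6, 10, 0, 0, 4, 0], [-15, -2, 13, 0, 0, 5, 0], [-18, -2.5, 16, 0, 0, 6, 0], [-20, -2.8, 18, 0, 0, 7, 0], [-21.4, -2.9, 20, 0, 0, 7, 0], [-21.4, -2.9, 20, 0, 0, 7, 0], [-21.4, -2.9, 20, 0, 0, 7, 0]],
  ],
)

```text
time: 2.6
position: [0.633, -0.1811, 0.1489]
eef_rot: [-3.139, -0.001, 2.115]
contact_force: [-0.4, 0.1, 0.7]
finger_gap: 0.0873
finger_force: 0.0
```

```bash
python3 - <<'E'
from g import *
go([*SP,.004],down(31.2)); print(bot.sense()["joint_pos"])
E
```

```text
t 2.6 pos [ 0.633  -0.1811  0.1489] F [-0.3988  0.0709  0.6828] gap 0.08728496250895897
cm [-0.2079  0.0349 14.4918] deg [-0.1725 -0.0779 -0.0291]
[-0.3851  0.5024  0.8228  1.5634 -0.3799  1.2467  1.0434]
```

>>> servo_tool(
  commands=[
    [[0, 0, 2, 0, 0, 0, 0], [-0.1, 0, 5, 0, 0, 0, 0], [-0.2, 0, 8, 0, 0, 0, 0], [-0.2, 0, 10.5, 0, 0, 0, 0], [-0.2, 0, 12.5, 0, 0, 0, 0], [-0.2, 0, 13.5, 0, 0, 0, 0], [-0.2, 0, 14.2, 0, 0, 0, 0], [-0.2, 0, 14.5, 0, 0, 0, 0], [-0.2, 0, 14.5, 0, 0, 0, 0], [-0.2, 0, 14.5, 0, 0, 0, 60]],
  ],
  grip_force=25,
)

```text
time: 3.43
position: [0.6359, -0.1823, 0.0069]
eef_rot: [3.14, 0.001, 2.117]
contact_force: [-0.7, -0.6, -0.6]
finger_gap: 0.0847
finger_force: 0.0
```

>>> servo_tool(
  commands=[
    [[0, 0, 0, 0, 0, 0, 255], [0, 0, 0, 0, 0, 0, 255], [0, 0, 0, 0, 0, 0, 255], [0, 0, 0, 0, 0, 0, 255], [0, 0, 0, 0, 0, 0, 255], [0, 0, 0, 0, 0, 0, 255]],
  ],
  grip_force=25,
)

```text
time: 3.93
position: [0.635, -0.1824, 0.0056]
eef_rot: [3.142, 0.0, 2.116]
contact_force: [-0.7, 0.3, 2.0]
finger_gap: 0.0554
finger_force: 25.0
```

```bash
python3 - <<'E'
from g import *
go([.50,-.02,.33],down(60)); print(bot.sense()["joint_pos"],bot.sense()["finger_force"])
P=seat+.10*n; print(P)
E
```

```text
t 3.93 pos [ 0.635  -0.1824  0.0056] F [-0.7428  0.2839  2.0292] gap 0.05537956045854003
cm [ 20.8815  -3.1158 -32.4389] deg [ -0.0004   0.0056 -28.7464]
[-0.3192  0.6503  0.7301  1.6742 -0.4966  1.0111  1.1254] 25.000391885259887
[0.534  0.1633 0.2866]
```

>>> servo_tool(
  commands=[
    [[0, 0, -1, 0, 0, 0, 255], [0, 0, -3, 0, 0, 0, 255], [0, 0, -6, 0, 0, 0, 255], [1, 0, -9, 0, 0, -2, 255], [3, -0.5, -12, 0, 0, -5, 255], [5, -1, -15, 0, 0, -8, 255], [8, -1.5, -18, 0, 0, -11, 255], [11, -2, -21, 0, 0, -15, 255], [14, -2.5, -24, 0, 0, -19, 255], [16, -2.8, -27, 0, 0, -23, 255]],
  ],
)

```text
time: 4.77
position: [0.5259, -0.059, 0.2764]
eef_rot: [-3.141, -0.001, 2.521]
contact_force: [1.0, 0.8, -2.8]
finger_gap: 0.0554
finger_force: 25.0
```

>>> servo_tool(
  commands=[
    [[0, 0, -2, 0, 0, 0, 255], [0, 0, -4, 0, 0, 0, 255], [0, 0, -5, 0, 0, 0, 255], [0, 0, -5, 0, 0, 0, 255]],
  ],
)

```text
time: 5.1
position: [0.5287, -0.0604, 0.3276]
eef_rot: [3.139, 0.002, 2.517]
contact_force: [-0.0, -0.0, -3.0]
finger_gap: 0.0554
finger_force: 25.0
```

```bash
python3 - <<'E'
from g import *
go(seat+.16*n,Rp); s=bot.sense();print(s["joint_pos"],s["finger_force"])
print(seat+.16*n)
E
```

```text
t 5.1 pos [ 0.5287 -0.0604  0.3276] F [-0.0164 -0.0377 -2.9976] gap 0.055382860428013485
cm [14.0212 15.3776 -0.8519] deg [-23.9993 -25.415  -44.1506]
[-0.7362  0.0379  0.8031  1.614  -0.0284  1.498   1.015 ] 24.999311743013095
[0.5048 0.1463 0.3362]
```

>>> servo_tool(
  commands=[
    [[0.7, 0.8, -0.5, -1.5, -1.5, -2.5, 255], [2.1, 2.3, -1, -4, -4, -7, 255], [4, 4.5, -1.5, -7, -7.5, -13, 255], [6, 6.5, -1.5, -10, -11, -19, 255], [8, 8.8, -1.5, -14, -14.5, -25, 255], [10, 11, -1.5, -17, -18, -31, 255], [12, 13.2, -1.2, -20, -21.5, -37, 255], [13.2, 14.5, -1, -22.5, -24, -42, 255], [14, 15.4, -0.9, -24, -25.4, -44.2, 255], [14, 15.4, -0.9, -24, -25.4, -44.2, 255]],
  ],
)

```text
time: 5.93
position: [0.5034, 0.1473, 0.3319]
eef_rot: [2.909, 0.551, -3.033]
contact_force: [-0.5, 0.3, -1.1]
finger_gap: 0.0554
finger_force: 25.0
```

```bash
python3 - <<'E'
from g import *
go(seat+.075*n,Rp); s=bot.sense();print(s["joint_pos"],s["joint_velocities"],s["finger_force"])
E
```

```text
t 5.93 pos [0.5034 0.1473 0.3319] F [-0.521   0.2825 -1.0864] gap 0.05543299929556684
cm [-0.3834 -0.0527  8.1866] deg [ 0.0581 -0.3118  0.1874]
[-0.3621 -0.3791  0.0714  2.0664 -0.1427  0.8803  1.5161] [ 1.4598 -0.0023 -1.0805  0.2594 -1.0006 -0.5181  1.2967] 25.000270414020633
```

>>> servo_tool(
  commands=[
    [[-0.2, 0, 1, 0, 0, 0, 255], [-0.4, 0, 3, 0, 0, 0, 255], [-0.4, 0, 5, 0, 0, 0, 255], [-0.4, 0, 6.5, 0, 0, 0, 255], [-0.4, 0, 7.5, 0, 0, 0, 255], [-0.4, 0, 8, 0, 0, 0, 255], [-0.4, 0, 8, 0, 0, 0, 255], [-0.4, 0, 8, 0, 0, 0, 255], [-0.4, 0, 8, 0, 0, 0, 255]],
  ],
)

```text
time: 6.68
position: [0.5465, 0.1699, 0.271]
eef_rot: [2.908, 0.553, -3.036]
contact_force: [0.7, 0.5, -2.2]
finger_gap: 0.0553
finger_force: 25.0
```

```bash
python3 - <<'E'
from g import *
go(seat+.075*n,Rp); s=bot.sense();print(s["joint_pos"],abs(s["joint_velocities"]).max())
out=[]
for nm in("top","side"):
    im=bot.snapshot(nm);u,v=proj(nm,seat+.06*n)[0].astype(int)
    for q,col in((0,(0,0,255)),(.054,(0,255,0)),(.07,(255,0,0))):
        pass
    c=im[v-45:v+45,u-30:u+30]
    c=cv2.resize(c,(400,600),interpolation=cv2.INTER_CUBIC);out.append(c)
cv2.imwrite("pics/pre.png",np.hstack(out))
E
```

```text
t 6.68 pos [0.5465 0.1699 0.271 ] F [ 0.7142  0.5234 -2.1642] gap 0.055342516277658835
cm [ 0.292  -0.0455  0.4197] deg [ 0.0239 -0.1711  0.0415]
[-0.3926 -0.2429  0.0838  2.0959 -0.1622  0.7117  1.5288] 0.009848517215654237
```

View pics/pre.png

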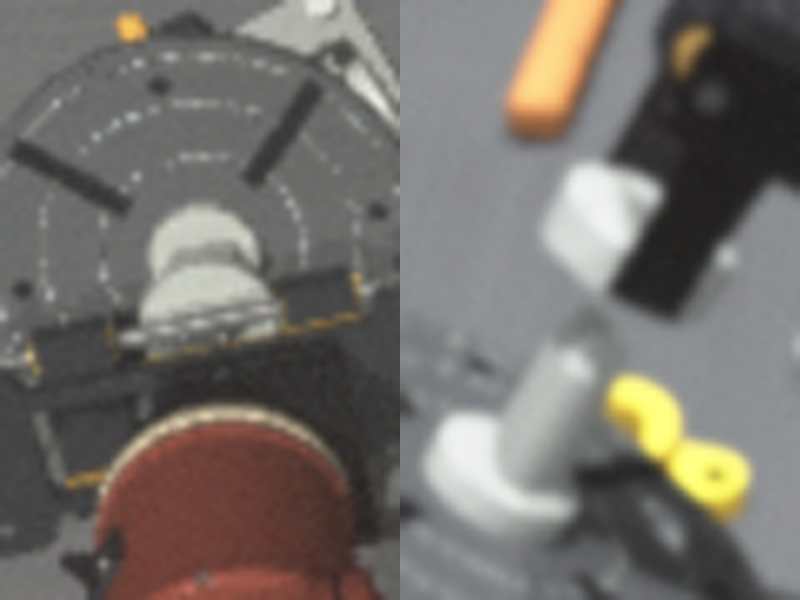

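>>> servo_tool(
  commands=[
    [[0.1, 0, 0.4, 0, 0, 0, 255], [0.3, 0, 0.8, 0, 0, 0, 255], [0.3, 0, 1.2, 0, 0, 0, 255], [0.3, 0, 1.6, 0, 0, 0, 255], [0.3, 0, 2, 0, 0, 0, 255], [0.3, 0, 2.3, 0, 0, 0, 255], [0.3, 0, 2.5, 0, 0, 0, 255], [0.3, 0, 2.5, 0, 0, 0, 255]],
  ],
)

```text
time: 7.45
position: [0.556, 0.1767, 0.2475]
eef_rot: [2.908, 0.551, -3.036]
contact_force: [0.0, -0.0, -2.1]
finger_gap: 0.0553
finger_force: 25.0
```

```bash
cat >> g.py <<'E'
def st():
    s=bot.sense();d=s["position"]-seat
    Q=Ro.from_euler("xyz",s["eef_rot"]).as_matrix()
    print("t",round(s["time"],2),"h,px,py mm",1e3*np.array([d@n,d@px,d@py]),"F tool",Q.T@s["contact_force"],"M tool",Q.T@s["torque"],"gap",s["finger_gap"],s["finger_force"],"roterr",np.degrees(Ro.from_matrix(Q.T@Rp).as_rotvec()))
E
python3 -c "from g import *;st()"
```

```text
t 7.45 h,px,py mm [53.1379 -0.8144  0.1993] F tool [ 1.0475 -0.4119  1.7155] M tool [0.3075 0.87   0.0339] gap 0.055295371900073324 24.99950493715005 roterr [ 0.0034 -0.2418  0.0385]
```

>>> servo_tool(
  commands=[
    [[0, 0, 0.2, 0, 0, 0, 255], [-0.1, 0, 0.4, 0, 0, 0, 255], [-0.1, 0, 0.6, 0, 0, 0, 255], [-0.1, 0, 0.8, 0, 0, 0, 255], [-0.1, 0, 1.0, 0, 0, 0, 255], [-0.1, 0, 1.0, 0, 0, 0, 255]],
  ],
)

```text
time: 7.95
position: [0.5617, 0.1796, 0.2398]
eef_rot: [2.908, 0.552, -3.036]
contact_force: [-0.1, -0.7, -1.8]
finger_gap: 0.0553
finger_force: 25.0
```

```bash
python3 -c "from g import *;st()"
```

```text
t 7.95 h,px,py mm [43.2268  0.122   0.228 ] F tool [ 1.0821 -1.0061  1.2286] M tool [0.2937 0.8405 0.0467] gap 0.055347160106840806 24.999522987927776 roterr [ 0.0062 -0.2331  0.0448]
```

>>> servo_tool(
  commands=[
    [[0, 0, 0.2, 0, 0, 0, 255], [0, 0, 0.4, 0, 0, 0, 255], [0, 0, 0.6, 0, 0, 0, 255], [0, 0, 0.8, 0, 0, 0, 255], [0, 0, 1.0, 0, 0, 0, 255], [0, 0, 1.2, 0, 0, 0, 255], [0, 0, 1.2, 0, 0, 0, 255]],
  ],
)

```text
time: 8.53
position: [0.5675, 0.183, 0.2299]
eef_rot: [2.908, 0.552, -3.036]
contact_force: [1.4, 0.4, -1.9]
finger_gap: 0.0553
finger_force: 25.0
```

```bash
python3 -c "from g import *;st()"
```

```text
t 8.53 h,px,py mm [31.2689  0.1898  0.216 ] F tool [-0.1642 -0.3463  2.3639] M tool [ 0.3328  0.8694 -0.0039] gap 0.055327231128632005 24.999468564928975 roterr [ 0.007  -0.2233  0.0388]
```

>>> servo_tool(
  commands=[
    [[0, 0, 0.3, 0, 0, 0, 255], [0, 0, 0.6, 0, 0, 0, 255], [0, 0, 0.9, 0, 0, 0, 255], [0, 0, 1.2, 0, 0, 0, 255], [0, 0, 1.5, 0, 0, 0, 255], [0, 0, 1.8, 0, 0, 0, 255], [0, 0, 2.0, 0, 0, 0, 255], [0, 0, 2.1, 0, 0, 0, 255], [0, 0, 2.1, 0, 0, 0, 255]],
  ],
)

```text
time: 9.28
position: [0.5776, 0.189, 0.2127]
eef_rot: [2.908, 0.552, -3.036]
contact_force: [1.3, -0.2, -2.8]
finger_gap: 0.0557
finger_force: 25.0
```

```bash
python3 -c "from g import *;st()"
```

```text
t 9.28 h,px,py mm [10.4131  0.1859  0.2646] F tool [ 0.3643 -1.0136  2.8675] M tool [0.2921 0.6532 0.0582] gap 0.055681220165204985 24.99934530686005 roterr [ 0.0092 -0.2181  0.0405]
```

>>> servo_tool(
  commands=[
    [[0, 0, 0.05, 0, 0, 0, 255], [0, 0, 0.1, 0, 0, 0, 255], [0, 0, 0.2, 0, 0, 0, 255], [0, 0, 0.3, 0, 0, 0, 255], [0, 0, 0.4, 0, 0, 0, 255], [0, 0, 0.4, 0, 0, 0, 255]],
  ],
  grip_force=10,
)

```text
time: 9.78
position: [0.5795, 0.1901, 0.2096]
eef_rot: [2.908, 0.552, -3.036]
contact_force: [-0.3, 0.4, -1.1]
finger_gap: 0.0555
finger_force: 10.0
```

```bash
python3 -c "from g import *;st()"
```

```text
t 9.78 h,px,py mm [6.6197 0.1678 0.2441] F tool [0.8148 0.2853 0.865 ] M tool [ 0.2818  0.7784 -0.0287] gap 0.05547009604085845 9.999543670710409 roterr [ 0.0121 -0.2163  0.0374]
```

>>> servo_tool(
  commands=[
    [[0, 0, 0.05, 0, 0, 0, 255], [0, 0, 0.1, 0, 0, 0, 255], [0, 0, 0.15, 0, 0, 0, 255], [0, 0, 0.2, 0, 0, 0, 255], [0, 0, 0.25, 0, 0, 0, 255], [0, 0, 0.25, 0, 0, 0, 255]],
  ],
)

```text
time: 10.28
position: [0.5809, 0.1906, 0.2085]
eef_rot: [2.908, 0.553, -3.037]
contact_force: [-7.9, -4.0, 7.5]
finger_gap: 0.0558
finger_force: 10.0
```

```bash
python3 -c "from g import *;st()"
```

```text
t 10.28 h,px,py mm [4.9181 0.8397 0.283 ] F tool [  3.1237  -0.5784 -11.2079] M tool [ 0.3034  1.2963 -0.0175] gap 0.05581634474539637 10.002543795708334 roterr [ 0.025  -0.1537  0.0268]
```

Contact with the shoulder at 11 N, so the spacer is home. Release and back off.

>>> servo_tool(
  commands=[
    [[0, 0, -0.1, 0, 0, 0, 200], [0, 0, -0.1, 0, 0, 0, 0], [0, 0, -0.1, 0, 0, 0, 0], [0, 0, -0.1, 0, 0, 0, 0], [0, 0, -0.1, 0, 0, 0, 0], [0, 0, -0.1, 0, 0, 0, 0]],
  ],
)

```text
time: 10.78
position: [0.5802, 0.1905, 0.2082]
eef_rot: [2.908, 0.552, -3.036]
contact_force: [0.1, 0.0, 0.3]
finger_gap: 0.0811
finger_force: 0.0
```

>>> servo_tool(
  commands=[
    [[0, 0, -1, 0, 0, 0, 0], [0, 0, -3, 0, 0, 0, 0], [0, 0, -6, 0, 0, 0, 0], [0, 0, -9, 0, 0, 0, 0], [0, 0, -12, 0, 0, 0, 0], [0, 0, -14, 0, 0, 0, 0], [0, 0, -15, 0, 0, 0, 0], [0, 0, -15, 0, 0, 0, 0]],
  ],
)

```text
time: 11.45
position: [0.5079, 0.1476, 0.3356]
eef_rot: [2.907, 0.556, -3.037]
contact_force: [0.5, 0.6, 0.7]
finger_gap: 0.0869
finger_force: 0.0
```

```bash
python3 - <<'E'
from g import *
st(); print(bot.sense()["joint_pos"]);go([*HB,.33],down(-71))
im=bot.snapshot("side");u,v=proj("side",seat+.03*n)[0].astype(int)
c=cv2.resize(im[v-30:v+30,u-40:u+40],(800,600),interpolation=cv2.INTER_CUBIC);cv2.imwrite("pics/spdone.png",c);cv2.imwrite("pics/side1.png",im)
# seated check: project expected spacer top centre rim
E
```

```text
t 11.45 h,px,py mm [157.7053   2.3772   0.4487] F tool [-0.8456  0.5727 -0.1783] M tool [0.2607 0.5535 0.0181] gap 0.08692236405536971 0.0 roterr [0.0398 0.0406 0.0448]
[-0.3396 -0.3719  0.0563  2.0572 -0.154   0.878   1.5245]
t 11.45 pos [0.5079 0.1476 0.3356] F [0.4997 0.5707 0.7066] gap 0.08692236405536971
cm [  5.5296 -24.5945  -8.7231] deg [ 48.7072 -13.8729 163.5715]
```

View pics/spdone.png

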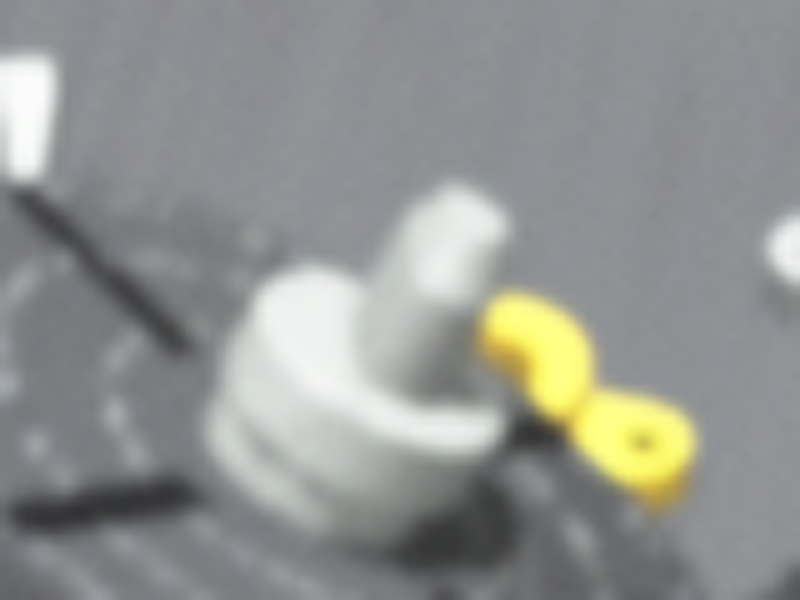

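The spacer sits flush on the shoulder, around (360,400) in the crop, with the post passing through the bore. Now the hub, going via an intermediate yaw so the wrist unwinds the right way.

```bash
python3 - <<'E'
from g import *
go([.50,.03,.34],down(30))
E
```

```text
t 11.5 pos [0.5079 0.1477 0.3335] F [-0.3725 -0.0148 -0.4993] gap 0.08686605087319539
cm [  1.374  -10.938   -4.2583] deg [29.9062 20.6009 67.6268]
```

>>> servo_tool(
  commands=[
    [[0.1, -0.8, -0.4, 2, 1.5, 5, 0], [0.3, -2, -0.9, 5, 3.5, 11, 0], [0.5, -3.2, -1.4, 8, 5.5, 18, 0], [0.6, -4.4, -1.8, 11, 7.5, 24, 0], [0.7, -5.6, -2.3, 13.5, 9.5, 30.5, 0], [0.9, -6.8, -2.7, 16.5, 11.5, 37, 0], [1, -8, -3.1, 19, 13, 43, 0], [1.1, -9.2, -3.6, 22, 15, 49.5, 0], [1.2, -10, -4, 24.5, 17, 56, 0], [1.3, -10.9, -4.3, 27.5, 19, 62, 0]],
  ],
)

```text
time: 12.33
position: [0.5003, 0.0304, 0.3382]
eef_rot: [3.104, 0.031, 2.197]
contact_force: [-0.2, -0.2, 0.4]
finger_gap: 0.0871
finger_force: 0.0
```

```bash
python3 - <<'E'
from g import *
go([.485,-.08,.25],down(-30));print(bot.sense()["joint_pos"])
E
```

```text
t 12.33 pos [0.5003 0.0304 0.3382] F [-0.2381 -0.2344  0.4005] gap 0.08712024319882243
cm [-7.7768 -8.0387  8.7634] deg [ 2.9218  0.3118 65.8766]
[-0.0897 -0.0408 -0.0648  1.6597  0.0075  1.4752  0.4714]
```

>>> servo_tool(
  commands=[
    [[-0.7, -0.7, 0.5, 0.3, 0, 6, 0], [-1.6, -1.6, 1.5, 0.6, 0, 13, 0], [-2.5, -2.5, 2.5, 1, 0, 20, 0], [-3.4, -3.4, 3.5, 1.3, 0.1, 27, 0], [-4.3, -4.3, 4.5, 1.6, 0.2, 34, 0], [-5.2, -5.2, 5.5, 2, 0.2, 41, 0], [-6, -6, 6.5, 2.3, 0.3, 48, 0], [-6.8, -7, 7.5, 2.6, 0.3, 55, 0], [-7.4, -7.6, 8.2, 2.9, 0.3, 61, 0], [-7.8, -8, 8.8, 2.9, 0.3, 66, 0]],
  ],
)

```text
time: 13.17
position: [0.4858, -0.0807, 0.2482]
eef_rot: [3.141, -0.001, 1.044]
contact_force: [-0.4, -0.1, 0.2]
finger_gap: 0.087
finger_force: 0.0
```

```bash
python3 - <<'E'
from g import *
go([*HB,.10],down(-71));print(bot.sense()["joint_pos"])
E
```

```text
t 13.17 pos [ 0.4858 -0.0807  0.2482] F [-0.3823 -0.0681  0.1896] gap 0.08700331133501661
cm [-3.7516  0.7493 14.8225] deg [ 0.0402 -0.0581 40.8009]
[ 0.0391 -0.0014  0.0353  1.801  -0.0001  1.3409 -0.4526]
```

```bash
python3 - <<'E'
from g import *
im=cv2.imread("pics/top0.png")
o=np.array([*HB,.014]);R=rect("top",im,o,np.array([1.,0,0]),np.array([0,1.,0]),.07,5000)
m=cv2.inRange(cv2.cvtColor(R,cv2.COLOR_BGR2HSV),(0,0,150),(180,60,255))
yy,xx=np.nonzero(m);x=(xx-350)/5;y=-(yy-350)/5;r=np.hypot(x,y);k=(r>36)&(r<60)
print("tang az",np.degrees(np.arctan2(y[k].mean(),x[k].mean())),"max r",r[k].max(),k.sum()/25)
E
```

```text
tang az 19.40792071249804 max r 58.661401278864794 497.72
```

>>> servo_tool(
  commands=[
    [[-0.4, 0, 1, 0, 0, 4, 0], [-0.8, 0.2, 3, 0, 0, 10, 0], [-1.4, 0.3, 5, 0, 0, 16, 0], [-2, 0.4, 7.5, 0, 0, 22, 0], [-2.6, 0.5, 10, 0, 0, 28, 0], [-3.2, 0.6, 12, 0, 0, 34, 0], [-3.6, 0.7, 14, 0, 0, 39, 0], [-3.7, 0.7, 14.8, 0, 0, 40.8, 0], [-3.7, 0.7, 14.8, 0, 0, 40.8, 0], [-3.7, 0.7, 14.8, 0, 0, 40.8, 0]],
  ],
)

```text
time: 14.0
position: [0.4741, -0.1151, 0.1017]
eef_rot: [3.141, -0.002, 0.34]
contact_force: [0.3, -0.3, 0.3]
finger_gap: 0.0869
finger_force: 0.0
```

```bash
python3 - <<'E'
from g import *
go([*HB,.005],down(-71));print(bot.sense()["joint_pos"])
E
```

```text
t 14.0 pos [ 0.4741 -0.1151  0.1017] F [ 0.2708 -0.2651  0.2555] gap 0.08692552345729722
cm [-0.1331  0.1448  9.6667] deg [ 0.0265 -0.136   0.4578]
[ 0.0717  0.1075  0.0803  2.0023 -0.0109  1.0299 -1.074 ]
```

>>> servo_tool(
  commands=[
    [[0, 0.1, 1, 0, 0, 0, 0], [-0.1, 0.1, 3, 0, 0, 0, 0], [-0.1, 0.1, 5, 0, 0, 0.5, 0], [-0.1, 0.1, 7, 0, 0, 0.5, 0], [-0.1, 0.1, 8.3, 0, 0, 0.5, 0], [-0.1, 0.1, 9.1, 0, 0, 0.5, 0], [-0.1, 0.1, 9.5, 0, 0, 0.5, 0], [-0.1, 0.1, 9.5, 0, 0, 0.5, 0], [-0.1, 0.1, 9.5, 0, 0, 0.5, 0], [-0.1, 0.1, 9.5, 0, 0, 0.5, 60]],
  ],
  grip_force=30,
)

```text
time: 14.83
position: [0.4757, -0.1168, 0.0091]
eef_rot: [3.139, -0.007, 0.329]
contact_force: [0.1, -0.1, 0.5]
finger_gap: 0.0849
finger_force: 0.0
```

>>> servo_tool(
  commands=[
    [[0, 0, 0, 0, 0, 0, 255], [0, 0, 0, 0, 0, 0, 255], [0, 0, 0, 0, 0, 0, 255], [0, 0, 0, 0, 0, 0, 255], [0, 0, 0, 0, 0, 0, 255], [0, 0, 0, 0, 0, 0, 255]],
  ],
  grip_force=30,
)

```text
time: 15.33
position: [0.4749, -0.1166, 0.0084]
eef_rot: [3.14, -0.005, 0.329]
contact_force: [-1.3, 1.1, 2.5]
finger_gap: 0.0552
finger_force: 30.0
```

```bash
python3 - <<'E'
from g import *
go([.50,.0,.36],down(10));s=bot.sense();print(s["eef_rot"],s["finger_force"])
E
```

```text
t 15.33 pos [ 0.4749 -0.1166  0.0084] F [-1.2862  1.088   2.4753] gap 0.055167620240822536
cm [  6.3344 -10.1657 -35.1475] deg [  0.2993  -0.1853 -81.1331]
[ 3.1399 -0.0054  0.3293] 30.00160573341418
```

>>> servo_tool(
  commands=[
    [[0, 0, -1, 0, 0, 0, 255], [0, 0, -3, 0, 0, 0, 255], [0, 0, -6, 0, 0, 0, 255], [0.5, -0.5, -10, 0, 0, -4, 255], [1, -1.5, -14, 0, 0, -10, 255], [2, -3, -18, 0, 0, -17, 255], [3, -5, -22, 0, 0, -24, 255], [4, -6.5, -26, 0, 0, -31, 255], [5, -8, -30, 0, 0, -38, 255], [6, -9.5, -34, 0, 0, -45, 255]],
  ],
)

```text
time: 16.17
position: [0.4968, -0.0119, 0.3389]
eef_rot: [3.137, -0.002, 1.121]
contact_force: [1.7, 0.6, -2.9]
finger_gap: 0.0556
finger_force: 30.0
```

```bash
python3 - <<'E'
from g import *
go([.50,.0,.36],down(50));s=bot.sense();print(s["joint_pos"],s["finger_force"])
E
```

```text
t 16.17 pos [ 0.4968 -0.0119  0.3389] F [ 1.7346  0.6461 -2.8537] gap 0.05555301537495896
cm [ 1.2137 -0.2195 -2.1045] deg [  0.3307   0.086  -75.8   ]
[-0.0357 -0.0185 -0.0299  1.6356  0.      1.519  -0.5159] 29.992778357050867
```

>>> servo_tool(
  commands=[
    [[0.1, 0, -0.3, 0, 0, -5, 255], [0.3, 0, -0.6, 0, 0, -12, 255], [0.5, 0, -1, 0, 0, -19, 255], [0.6, 0, -1.2, 0, 0, -26, 255], [0.8, 0, -1.4, 0, 0, -33, 255], [0.9, -0.1, -1.6, 0, 0, -40, 255], [1, -0.1, -1.8, 0, 0, -47, 255], [1.1, -0.2, -2, 0, 0, -54, 255], [1.2, -0.2, -2.1, 0, 0, -60, 255], [1.2, -0.2, -2.1, 0, 0, -66, 255]],
  ],
)

```text
time: 17.0
position: [0.5006, -0.0008, 0.358]
eef_rot: [3.138, 0.004, 2.272]
contact_force: [0.0, 0.2, -3.4]
finger_gap: 0.0557
finger_force: 30.0
```

```bash
python3 - <<'E'
from g import *
go(seat+.16*n,Rp);s=bot.sense();print(s["joint_pos"],s["finger_force"])
E
```

```text
t 17.0 pos [ 0.5006 -0.0008  0.358 ] F [ 0.0288  0.1979 -3.4158] gap 0.055660083762074784
cm [10.9763  9.8041  2.1852] deg [-27.4388 -22.5749 -57.7234]
[-0.0545 -0.0116 -0.0328  1.5909  0.0002  1.5571  0.6139] 29.995430094542
```

>>> servo_tool(
  commands=[
    [[0.5, 0.4, 0, -1.5, -1, -3, 255], [1.5, 1.3, 0, -4, -3.5, -9, 255], [2.6, 2.3, 0.1, -7, -5.5, -15, 255], [3.8, 3.4, 0.2, -10, -8, -21, 255], [5, 4.5, 0.4, -12.5, -10.5, -27, 255], [6.2, 5.6, 0.7, -15.5, -13, -33, 255], [7.4, 6.6, 1, -18.5, -15, -39, 255], [8.6, 7.6, 1.4, -21.5, -17.5, -45, 255], [9.8, 8.8, 1.8, -24.5, -20, -51.5, 255], [11, 9.8, 2.2, -27.4, -22.6, -57.7, 255]],
  ],
)

```text
time: 17.83
position: [0.5051, 0.147, 0.3356]
eef_rot: [2.909, 0.553, -3.047]
contact_force: [-1.1, -0.4, -2.8]
finger_gap: 0.0554
finger_force: 30.0
```

```bash
python3 - <<'E'
from g import *
go(seat+.09*n-.0008*px,Rp);s=bot.sense();print(s["joint_pos"],abs(s["joint_velocities"]).max())
E
```

```text
t 17.83 pos [0.5051 0.147  0.3356] F [-1.131  -0.3915 -2.7913] gap 0.055387093795178435
cm [ 0.0714 -0.0074  6.9212] deg [-0.3294 -0.0166 -0.4524]
[-0.2557 -0.3714 -0.0105  2.0572 -0.1871  0.8836  1.5415] 1.5788211448805873
```

>>> servo_tool(
  commands=[
    [[0, 0, 0.7, 0, 0, 0, 255], [0, 0, 2, 0, 0, 0, 255], [0, 0, 3.5, 0, 0, 0, 255], [0, 0, 5, 0, 0, 0, 255], [0, 0, 6, 0, 0, 0, 255], [0, 0, 6.7, 0, 0, 0, 255], [0, 0, 6.9, 0, 0, 0, 255], [0, 0, 6.9, 0, 0, 0, 255], [0, 0, 6.9, 0, 0, 0, 255]],
  ],
)

```text
time: 18.58
position: [0.5396, 0.1652, 0.2789]
eef_rot: [2.907, 0.55, -3.054]
contact_force: [0.5, -0.1, -2.1]
finger_gap: 0.0556
finger_force: 30.0
```

```bash
python3 -c "from g import *;st();go(seat+.075*n-.0008*px,Rp)"
```

```text
t 18.58 h,px,py mm [90.3491  0.8212 -0.9615] F tool [ 0.6905 -0.645   1.9659] M tool [0.2862 0.9362 0.0262] gap 0.0556341427671818 29.999127595801838 roterr [-0.4433 -0.1093 -0.805 ]
t 18.58 pos [0.5396 0.1652 0.2789] F [ 0.5026 -0.1269 -2.1187] gap 0.0556341427671818
cm [0.1606 0.1058 1.5344] deg [-0.4433 -0.1093 -0.805 ]
```

>>> servo_tool(
  commands=[
    [[0.1, 0.1, 0.4, -0.4, -0.1, -0.8, 255], [0.16, 0.1, 0.8, -0.4, -0.1, -0.8, 255], [0.16, 0.1, 1.2, -0.4, -0.1, -0.8, 255], [0.16, 0.1, 1.6, -0.4, -0.1, -0.8, 255], [0.16, 0.1, 2, -0.4, -0.1, -0.8, 255], [0.16, 0.1, 2.4, -0.4, -0.1, -0.8, 255], [0.16, 0.1, 2.8, -0.4, -0.1, -0.8, 255], [0.16, 0.1, 3, -0.4, -0.1, -0.8, 255], [0.16, 0.1, 3, -0.4, -0.1, -0.8, 255]],
  ],
)

```text
time: 19.33
position: [0.5525, 0.1746, 0.2522]
eef_rot: [2.909, 0.554, -3.037]
contact_force: [-0.5, 0.7, -2.5]
finger_gap: 0.0556
finger_force: 30.0
```

```bash
python3 -c "from g import *;st()"
```

```text
t 19.33 h,px,py mm [59.3856 -1.5348 -0.1111] F tool [1.6656 0.3342 2.0367] M tool [0.3484 0.9759 0.0363] gap 0.05558818173339437 29.99906585435383 roterr [-0.0368 -0.0681  0.0301]
```

Advance 12 mm, shifting slightly towards px.

>>> servo_tool(
  commands=[
    [[-0.05, 0, 0.2, 0, 0, 0, 255], [-0.05, 0, 0.4, 0, 0, 0, 255], [-0.05, 0, 0.6, 0, 0, 0, 255], [-0.05, 0, 0.8, 0, 0, 0, 255], [-0.05, 0, 1.0, 0, 0, 0, 255], [-0.05, 0, 1.2, 0, 0, 0, 255], [-0.05, 0, 1.2, 0, 0, 0, 255]],
  ],
)

```text
time: 19.92
position: [0.5587, 0.178, 0.2427]
eef_rot: [2.909, 0.555, -3.037]
contact_force: [0.2, -0.7, -3.4]
finger_gap: 0.0554
finger_force: 30.0
```

```bash
python3 -c "from g import *;st()"
```

```text
t 19.92 h,px,py mm [47.5519 -0.9362 -0.0902] F tool [ 1.6866 -1.4102  2.7161] M tool [0.3591 1.0099 0.0625] gap 0.05540712957405736 29.998893087613396 roterr [-0.0336 -0.0473  0.0311]
```

>>> servo_tool(
  commands=[
    [[0, 0, 0.2, 0, 0, 0, 255], [0, 0, 0.4, 0, 0, 0, 255], [0, 0, 0.6, 0, 0, 0, 255], [0, 0, 0.8, 0, 0, 0, 255], [0, 0, 1.0, 0, 0, 0, 255], [0, 0, 1.2, 0, 0, 0, 255], [0, 0, 1.2, 0, 0, 0, 255]],
  ],
)

```text
time: 20.5
position: [0.5646, 0.1814, 0.2328]
eef_rot: [2.909, 0.555, -3.037]
contact_force: [0.1, -0.2, -3.0]
finger_gap: 0.0554
finger_force: 30.0
```

```bash
python3 -c "from g import *;st()"
```

```text
t 20.5 h,px,py mm [35.5092 -0.96   -0.0875] F tool [ 1.568  -0.7785  2.4885] M tool [ 0.3688  0.9913 -0.028 ] gap 0.05543876452895223 29.999059517285787 roterr [-0.0336 -0.052   0.0331]
```

>>> servo_tool(
  commands=[
    [[0, 0, 0.2, 0, 0, 0, 255], [0, 0, 0.4, 0, 0, 0, 255], [0, 0, 0.6, 0, 0, 0, 255], [0, 0, 0.75, 0, 0, 0, 255], [0, 0, 0.8, 0, 0, 0, 255], [0, 0, 0.8, 0, 0, 0, 255]],
  ],
  grip_force=12,
)

```text
time: 21.0
position: [0.5685, 0.1837, 0.2265]
eef_rot: [2.909, 0.555, -3.037]
contact_force: [0.6, 0.0, -2.8]
finger_gap: 0.0559
finger_force: 12.0
```

>>> servo_tool(
  commands=[
    [[0, 0, 0.05, 0, 0, 0, 255], [0, 0, 0.1, 0, 0, 0, 255], [0, 0, 0.15, 0, 0, 0, 255], [0, 0, 0.2, 0, 0, 0, 255], [0, 0, 0.2, 0, 0, 0, 255]],
  ],
)

```text
time: 21.42
position: [0.5694, 0.1839, 0.226]
eef_rot: [2.908, 0.556, -3.038]
contact_force: [-10.9, -5.2, 6.9]
finger_gap: 0.0554
finger_force: 12.0
```

```bash
python3 -c "from g import *;st()"
```

```text
t 21.42 h,px,py mm [26.891  -0.2092 -0.1188] F tool [  6.0352  -1.242  -12.4603] M tool [0.3592 1.8357 0.0309] gap 0.055359671469674944 12.005411453428678 roterr [-0.0267  0.021   0.0217]
```

Contact at the expected height (27 − 8.5 ≈ 18 mm). Release and back off.

>>> servo_tool(
  commands=[
    [[0, 0, -0.1, 0, 0, 0, 200], [0, 0, -0.1, 0, 0, 0, 0], [0, 0, -0.1, 0, 0, 0, 0], [0, 0, -0.1, 0, 0, 0, 0], [0, 0, -0.1, 0, 0, 0, 0], [0, 0, -0.1, 0, 0, 0, 0]],
  ],
)

```text
time: 21.92
position: [0.5691, 0.184, 0.226]
eef_rot: [2.908, 0.555, -3.037]
contact_force: [-0.1, 0.2, -0.6]
finger_gap: 0.0805
finger_force: 0.0
```

>>> servo_tool(
  commands=[
    [[0, 0, -1, 0, 0, 0, 0], [0, 0, -3, 0, 0, 0, 0], [0, 0, -6, 0, 0, 0, 0], [0, 0, -9, 0, 0, 0, 0], [0, 0, -11, 0, 0, 0, 0], [0, 0, -12, 0, 0, 0, 0], [0, 0, -12, 0, 0, 0, 0]],
  ],
)

```text
time: 22.5
position: [0.5108, 0.1495, 0.3282]
eef_rot: [2.908, 0.56, -3.038]
contact_force: [0.9, 1.0, 0.5]
finger_gap: 0.0868
finger_force: 0.0
```

```bash
python3 - <<'E'
from g import *
st();out=[]
for nm in("side","top"):
    im=bot.snapshot(nm);u,v=proj(nm,seat+.03*n)[0].astype(int)
    if nm=="side":
        t=np.linspace(0,2*np.pi,80)
    c=cv2.resize(im[v-37:v+38,u-25:u+25],(400,600),interpolation=cv2.INTER_CUBIC);out.append(c)
cv2.imwrite("pics/end.png",np.hstack(out))
E
```

```text
t 22.5 h,px,py mm [149.5474   1.14     0.1911] F tool [-1.1022  0.8773  0.3128] M tool [0.2126 0.6648 0.0399] gap 0.08680314389708164 0.0 roterr [-0.0124  0.2453  0.0358]
```

View pics/end.png

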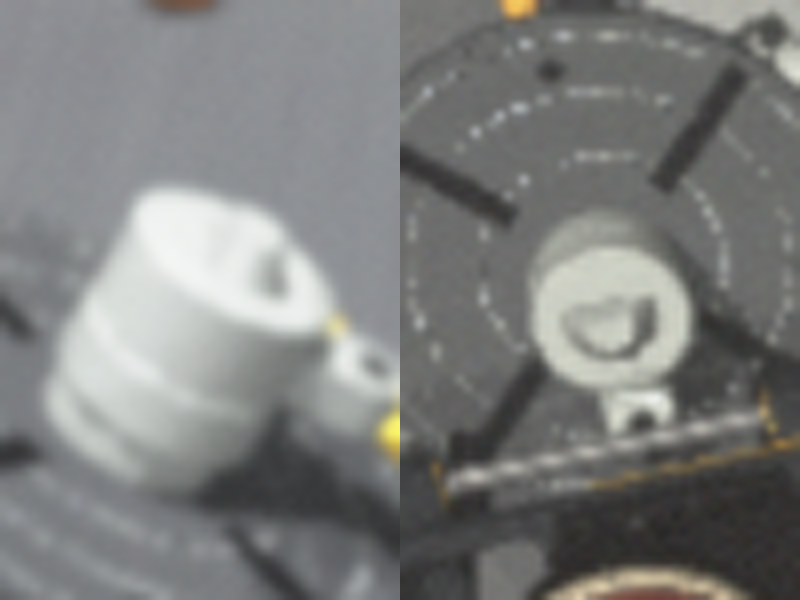

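Both views show the hub stacked on the spacer, tang downhill at (640,410) and the post tip in the bore. I'll check numerically that the top rim is at 44 mm.

```bash
python3 - <<'E'
from g import *
t=np.linspace(0,2*np.pi,360)
for nm in("side","top"):
    u,v=proj(nm,seat+.03*n)[0].astype(int)
    for h in(.0,.018,.044,.047):
        c=(proj(nm,seat+h*n+.028*(np.cos(t)[:,None]*px+np.sin(t)[:,None]*py))-[u-25,v-37]+.5)*8
        print(nm,h,"left",c[c[:,0].argmin()],"top",c[c[:,1].argmin()],"right",c[c[:,0].argmax()],"bot",c[c[:,1].argmax()])
E
```

```text
side 0.0 left [ 50.6496 349.0873] top [ 86.0476 324.1255] right [246.6758 440.9741] bot [211.3756 466.5593]
side 0.018 left [ 84.577  292.4179] top [118.1086 268.597 ] right [281.2396 386.4643] bot [247.8748 409.9909]
side 0.044 left [134.2764 208.4978] top [164.4608 187.2321] right [331.8632 306.1028] bot [301.9565 327.1238]
side 0.047 left [140.0631 198.8325] top [170.1495 177.7564] right [337.7588 296.6388] bot [307.953  317.4751]
top 0.0 left [128.3829 278.1492] top [206.2168 208.5728] right [283.3811 277.2618] bot [206.2271 347.407 ]
top 0.018 left [128.59   294.5763] top [207.6084 223.9451] right [285.9003 293.388 ] bot [207.5925 364.5751]
top 0.044 left [128.9003 319.2063] top [209.6946 246.9937] right [289.6747 317.551 ] bot [208.2441 390.3028]
top 0.047 left [128.937  322.1196] top [209.9414 249.72  ] right [290.1209 320.4078] bot [208.4825 393.3445]
```

The observed rim (left 133, top 186, right 331) matches 44 mm, so both parts are home. Handing in.

```bash
python3 -c "
from cell import bot
print(bot.job_done())"
```

```text
the job is handed in; nothing more can be done
None
```

The spacer is home on the post's shoulder and the lever hub is home on top of it, flats matched and both parts released; the job was handed in at about 23 s of the 69 s allowed.

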